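Roll the drip-tray slats home

ROBOT

A 7-joint arm with a two-finger parallel gripper is mounted at the origin on a cart in front of the work surface, level with it; the furniture and walls round the work are solid. World frame = base frame: x ahead of the robot, y to its left, z up, the work surface at z = 0. Lengths are in mm, angles in rad, forces in N, time in s.
With the tool pointing down it reaches from about 400 to 875 mm from the base axis. Payload 4.4 kg.
Tool frame: the origin (TCP) lies where the fingers leave the gripper's body, on its centre line; the fingertips stand 73 mm ahead of it and the grasp point (between the pads) lies 54 mm ahead of it; z points along the fingers, y is the line along which they close (so a half turn about z gives the same grasp; the last joint's range is limited). The gripper opens to 85 mm and grips with 20 to 120 N. Pads are 22 mm wide; open, the fingers measure 114 mm over their backs; the gripper's body (76 mm by 85 mm) begins 54 mm behind the grasp point. The pads swing forward as they close: fully open they stand 13 mm farther back than shut.
Start: joints at [1.042, 0.628, 0.038, 1.517, -0.027, 0.996, -0.02], TCP at [290.222, -581.626, 303.913] pointing down, gripper open.
Joint ranges: [-3.06, 3.06], [-0.37, 2.12], [-1.25, 1.32], [0.18, 2.47], [-1.1, 4.24], [0.23, 1.98], [-2.94, 2.94]. Speed limits (rad/s): [2.57, 2.57, 3.14, 3.14, 3.14, 3.14, 3.14].

INTERFACE

Orientations are given as [roll, pitch, yaw] about the fixed x, y, z axes, in that order (R = Rz(yaw) Ry(pitch) Rx(roll)).
In Python, from cell import ctrl gives the robot as it stands.
- The arm moves only by the tool send_rows, never from a script. Its argument "rows" is a list that holds one entry, the list of rows, each a list of 6 numbers: the shift along the tool's x, y, z in cm, then the turn, a rotation vector about the tool's x, y, z in rad. In form: [[[tx, ty, tz, wx, wy, wz], ...]]. A call has 1 to 10 rows; each row is the pose to reach, as a shift and turn from the pose commanded when the call began, along the tool's axes at that moment; what a row does not reach only later rows make up. A row lasts 1/10 s, in which the tool goes at most 50 mm and 8.59 degrees, less where a joint would pass 70% of its speed; a pose out of reach is approached as far as the arm can. A call with a gripper value outside its range is refused whole. "grip" is the closure in counts, from 0 (fully open) to 255 (shut), set as the call begins (left out, the last holds). The fingers move at their own pace and stop on an object; the grip force is fixed at half the most. Time passes only in rows, so rows that repeat a pose let the fingers close. It gives the time, the measured TCP pose, the force, the opening and the grip force at its end, in the units of the state.
- ctrl.read_state(): the state, without advancing time (a new reading comes with each control period).
- ctrl.get_image(name): name is "scene" or "top" or "wrist"; returns a dict with "pixels" (400x640x3 uint8, red, green, blue), "fx", "fy", "cx", "cy" (pixels), "extrinsics" (4x4, takes a point from camera to world coordinates); the wrist camera has in their place "mount" (4x4, takes a point from camera to tool coordinates, whose origin is the TCP and whose axes are the flange's). Camera axes: x right, y up, looking along -z (the intrinsics and any distortion apply to the point x, -y, -z); pixel columns grow to the right and rows downward; lengths in mm; the calibration is good to about 2 mm. A picture is of the moment at which its call begins: read the wrist's pose just before it. There is no depth.
- ctrl.finish_job(): hands the job in; it is judged then, once.
The state is a dict: "clock": time; "qpos": joint angles; "qd": joint speeds; "tau": joint torques, N m; "eef_pos": TCP position; "tool_rot": TCP orientation; "force": force on the tool from outside, world axes, zero at the start; "torque": the same for the moment, N m; "width": finger opening in mm; "gripper_force": force on a finger pad.
Only numpy, scipy, OpenCV 4.12 (cv2) and the standard library are available. Lean on these libraries where they do the work, as an engineer would, in place of code of your own. Each camera call takes 0.05 s, during which the arm holds its last target. There are 200 camera calls.

TASK

After washing, the five white slats of the steel drip tray stand proud: roll them all down flush with the pastry roller. Draw the roller out of its white sleeve by the drum, put it down and let go, then take it by its handle and roll the drum over all the slats with steady downward pressure; do not press them with the fingers. Finally stand the roller on the bare table again, on its drum and foot, and leave the other things where they are.

Things in the scene. Friction and masses are not known exactly. Their poses are not given: they have to be found in the camera images.
- tray: Steel drip tray fixed to the table, 152 (x) x 132 (y) x 20 mm; origin at the centre of its underside, z up. Five white slats, each 23 (x) x 105 mm (y), lie side by side with centres at x = -50, -25, 0, 25, 50 mm; their tops are 25 mm above the table when raised, 20 mm (flush with the frame) when fully home.
- sleeve: White hood fixed to the table, open only at its front mouth. Origin on the table 96 mm in front of the mouth; x points from there into the sleeve. The hood spans x = 96 to 191 mm, is 74 mm wide (98 over its feet), 64 inside, 66 high. At the start the roller's handle is wholly inside it.
- roller: Pastry roller, 0.3 to 0.5 kg, 174 mm long, 111 wide, standing on its drum and a foot. Origin at table level under the drum's axle; x points along the handle away from the drum (into the sleeve at the start), y along the axle, z up. Steel fork arms at y = +-50 mm run back to a cross bar (105 mm wide, x = 55 to 65 mm); the 31 mm gap between drum and bar takes a finger.
- drum_center (a point): Centre of the wooden drum, 48 mm in diameter, 92 mm long, free to turn: 24 mm above the roller's origin, on the axle. In the sleeve only the drum can be gripped, from above across its 48 mm (along the roller's x).
- grip (a point): Where to grip the black handle across its 24 mm width (along roller y): x = 84, z = 40 mm in the roller's frame. Handle x = 65 to 150, z = 26 to 54 mm; its foot at x = 138 to 150 mm is level with the drum's underside, so raise the handle some 10 degrees when rolling. Drawn 60 mm or more out of the sleeve, the handle is free from above.
- drum (a joint): Turn of the roller's drum on its axle, rad, any number of turns.
- slat_1 (a joint): Slat with its centre at x = -50 mm in the tray's frame: 0 raised, 0.005 m fully home (starts at 0 to 0.001). Pressing it takes about 4 N; it stays where it is left.
- slat_2 (a joint): Slat with its centre at x = -25 mm in the tray's frame: 0 raised, 0.005 m fully home (starts at 0 to 0.001). Pressing it takes about 4 N; it stays where it is left.
- slat_3 (a joint): Slat with its centre at x = 0 mm in the tray's frame: 0 raised, 0.005 m fully home (starts at 0 to 0.001). Pressing it takes about 4 N; it stays where it is left.
- slat_4 (a joint): Slat with its centre at x = 25 mm in the tray's frame: 0 raised, 0.005 m fully home (starts at 0 to 0.001). Pressing it takes about 4 N; it stays where it is left.
- slat_5 (a joint): Slat with its centre at x = 50 mm in the tray's frame: 0 raised, 0.005 m fully home (starts at 0 to 0.001). Pressing it takes about 4 N; it stays where it is left.
- tape_roll: Bystander, not to be moved: roll of clear tape lying flat, 52 mm wide, 18 high; origin at the centre of its underside.
- mill_1: Bystander, not to be moved: small shaker with grey cap, 44 mm wide, 90 high; origin at the centre of its underside.
- honey: Bystander, not to be moved: jar with yellow lid, 96 mm wide, 158 high; origin at the centre of its underside.
- sauce_mango: Bystander, not to be moved: orange-yellow sauce bottle, 52 mm wide, 178 high; origin at the centre of its underside.
- cup_stack_white: Bystander, not to be moved: stack of paper cups, 84 mm wide, 262 high; origin at the centre of its underside.

How it is judged (in metres and radians):
On the way, in this order (a step that is already met when the one before it is completed fails the run):
1. the roller stands on the table, drawn out so that its handle is clear of the sleeve, and is let go (x of grip in the frame of sleeve below 0.075 m and height (world z) of roller below 0.008 m and angle between roller's own z axis and vertical below 0.12 rad and contact force between the fingers and roller below 0.1 N), for 0.2 s.
2. held by the handle, the drum rolls over the tray under downward pressure (contact force between drum and tray above 1.5 N and (velocity of joint drum above 0.3 rad/s or velocity of joint drum below -0.3 rad/s) and distance between the grasp point and grip below 0.06 m), for 0.3 s.
3. all five slats are pressed home (value of joint each of slat_1, slat_2, slat_3, slat_4, slat_5 above 0.004 m), for 0.2 s.
At the end, for the whole second after the job is handed in: All five slats are within 1 mm of fully home (pressed more than 4 of 5 mm); the roller stands still and released on the bare table on its drum and foot (origin within 8 mm of table height, tilt under 0.12 rad), not touching the tray (all of step 3 and height (world z) of roller between -0.008 and 0.008 m and angle between roller's own z axis and vertical below 0.12 rad and linear speed of roller below 0.02 m/s and contact force between roller and tray below 0.1 N).
It fails at once if the fingers press on the tray or its slats (over 3 N) (contact force between the fingers and tray above 3 N).
It fails at once if a bystander is moved by more than 30 mm (distance of any of tape_roll, mill_1, honey, sauce_mango, cup_stack_white from where it was at the start of the episode above 0.03 m).
It also fails if it takes over 67 s, if anything falls off the work surface, if the arm or the gripper's body presses on something with over 40 N, if the wrist force passes 120 N, or if a joint passes its speed limit or range.

## Working session

There is one attempt and no reset: what is moved stays moved. The work goes in short steps, Python scripts to look and compute and a tool call to move; the robot and the scene stay as the last step left them, time stands still between calls to the robot, and variables do not carry over. Pictures are saved under pics/ and viewed, at most 13 in all, crops included, and the job is handed in when it is done.

Besides the shell and the picture viewer there is one more tool, called after ">>>" in YAML: its name, and indented under it one key for each argument. send_rows: Moves the arm, as the interface text tells. Its arguments: {"type":"object","properties":{"rows":{"type":"array","items":{"type":"array","items":{"type":"array","items":{"type":"number"}}}},"grip":{"type":"number"}},"required":["rows"]}

```bash
ls; mkdir -p pics; cat > h.py <<'E'
import numpy as np, cv2
from cell import ctrl
from scipy.spatial.transform import Rotation as R
def snap(name,fn):
    s=ctrl.read_state(); im=ctrl.get_image(name)
    cv2.imwrite('pics/'+fn,cv2.cvtColor(im['pixels'],cv2.COLOR_RGB2BGR))
    if 'mount' in im:
        T=np.eye(4);T[:3,:3]=R.from_euler('xyz',s['tool_rot']).as_matrix();T[:3,3]=s['eef_pos']
        im['extrinsics']=T@np.array(im['mount'])
    np.savez('pics/'+fn[:-4]+'.npz',**{k:np.array(v) for k,v in im.items()})
    return im
def ray(im,uv,z):
    E=np.array(im['extrinsics']);u,v=uv
    d=E[:3,:3]@np.array([(u-im['cx'])/im['fx'],-(v-im['cy'])/im['fy'],-1])
    o=E[:3,3]; return o+d*(z-o[2])/d[2]
def load(fn): return dict(np.load('pics/'+fn+'.npz'))
def proj(im,p):
    E=np.linalg.inv(np.array(im['extrinsics']));q=E[:3,:3]@np.array(p)+E[:3,3]
    return im['cx']+im['fx']*q[0]/-q[2], im['cy']+im['fy']*q[1]/q[2]
E
python3 - <<'E'
from h import *
for n in('top','scene'):
    im=snap(n,n+'0.png'); print({k:v for k,v in im.items() if k!='pixels'})
print(ctrl.read_state())
E
```

```text
pics
{'fx': 486.6798176598976, 'fy': 486.6798176598976, 'cx': 317.19750068116355, 'cy': 195.5509875406294, 'extrinsics': array([[ 1.99535312e-02,  9.97298889e-01, -7.06879297e-02,
         5.33502170e+02],
       [-9.99407907e-01,  2.18779593e-02,  2.65554200e-02,
        -8.73837615e+01],
       [ 2.80301985e-02,  7.01162015e-02,  9.97144937e-01,
         9.93507830e+02],
       [ 0.00000000e+00,  0.00000000e+00,  0.00000000e+00,
         1.00000000e+00]])}
{'fx': 510.24436154286457, 'fy': 510.24436154286457, 'cx': 326.3144036523995, 'cy': 195.10315084003494, 'extrinsics': array([[-5.41099295e-01,  4.79246323e-01, -6.91038722e-01,
        -1.29212380e+02],
       [-8.40734783e-01, -2.89318224e-01,  4.57667991e-01,
         3.97279474e+02],
       [ 1.94056060e-02,  8.28624117e-01,  5.59468940e-01,
         6.56973947e+02],
       [ 0.00000000e+00,  0.00000000e+00,  0.00000000e+00,
         1.00000000e+00]])}
{'clock': 0.1, 'qpos': array([ 1.04216731,  0.62924494,  0.03844396,  1.51823588, -0.02697821,
        0.99626104, -0.0200221 ]), 'qd': array([ 0.0006343 , -0.00296206,  0.00137124, -0.00194728,  0.00049802,
        0.0008474 ,  0.00153607]), 'tau': array([ 3.66583321e-03, -5.64516163e+01,  1.23093780e+00, -1.93967897e+01,
        1.13694239e-02,  5.48300755e-03,  5.35079334e-05]), 'eef_pos': array([ 290.05524293, -581.23649344,  303.09681918]), 'tool_rot': array([-3.13996172e+00,  3.26524927e-05,  4.62820170e-01]), 'force': array([-0.19968895, -0.73004295, -0.97787322]), 'torque': array([-0.06325685,  0.02878661,  0.01241369]), 'gripper_force': 0.0, 'width': 85.01800054996681}
```

View pics/top0.png

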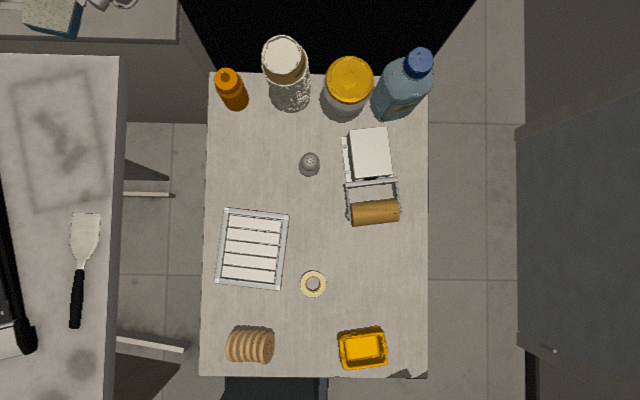

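View pics/scene0.png

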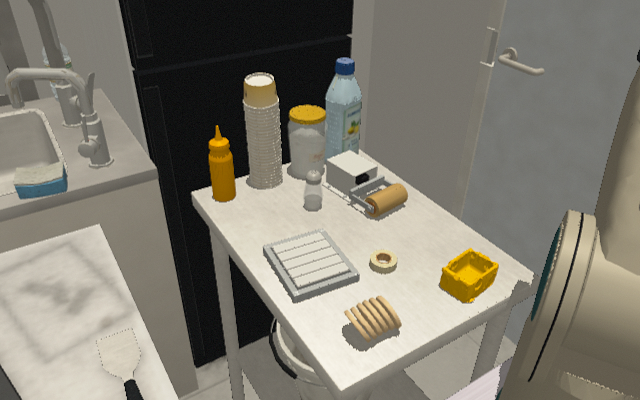

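The top view shows the drum at about (375,212), sleeve at (370,153), tray at (253,249), tape at (313,284) and shaker at (309,163). In the top view, image up is world +x and image right is world -y. The scene view agrees.

```bash
python3 - <<'E'
from h import *
im=load('top0');p=im['pixels'];hsv=cv2.cvtColor(p,cv2.COLOR_RGB2HSV)
def rect(mask,win,z,n):
    m=np.zeros(mask.shape,np.uint8);x0,y0,x1,y1=win;m[y0:y1,x0:x1]=mask[y0:y1,x0:x1]
    cs,_=cv2.findContours(m,cv2.RETR_EXTERNAL,cv2.CHAIN_APPROX_NONE)
    c=max(cs,key=cv2.contourArea); W=np.array([ray(im,q[0],z)[:2] for q in c],np.float32)
    r=cv2.minAreaRect(W);print(n,cv2.boundingRect(c),cv2.contourArea(c),np.round(r[0],1),np.round(r[1],1),round(r[2],1));print(np.round(cv2.boxPoints(r),0).tolist())
for q in[(375,212),(253,235),(225,250),(270,340-90),(370,153),(300,220),(313,275),(345,160),(310,163)]:print(q,p[q[1],q[0]],hsv[q[1],q[0]])
wood=((hsv[...,1]>90)&(hsv[...,0]<25)).astype(np.uint8)*255
rect(wood,(335,190,415,240),34,'drum')
white=(p.min(2)>205).astype(np.uint8)*255
rect(white,(335,120,400,185),66,'sleevetop')
v=cv2.cvtColor(p,cv2.COLOR_RGB2GRAY)
crop=p[110:300,205:425]
cv2.imwrite('pics/crop.png',cv2.resize(crop[...,::-1],None,fx=3.6,fy=3.1,interpolation=cv2.INTER_CUBIC))
E
```

```text
(375, 212) [171 132  68] [ 19 154 171]
(253, 235) [211 204 190] [ 20  25 211]
(225, 250) [209 203 189] [ 21  24 209]
(270, 250) [212 203 195] [ 14  20 212]
(370, 153) [205 199 188] [ 19  21 205]
(300, 220) [161 157 142] [ 24  30 161]
(313, 275) [211 192 143] [ 22  82 211]
(345, 160) [211 204 193] [ 18  22 211]
(310, 163) [126 122 111] [ 22  30 126]
drum (350, 198, 49, 29) 1044.0 [ 571.5 -226.7] [46.2 96.4] 7.9
[[542.0, -182.0], [555.0, -278.0], [601.0, -271.0], [588.0, -176.0]]
sleevetop (373, 175, 1, 1) 0.0 [ 641.2 -218.6] [0. 0.] 0.0
[[641.0, -219.0], [641.0, -219.0], [641.0, -219.0], [641.0, -219.0]]
```

View pics/crop.png

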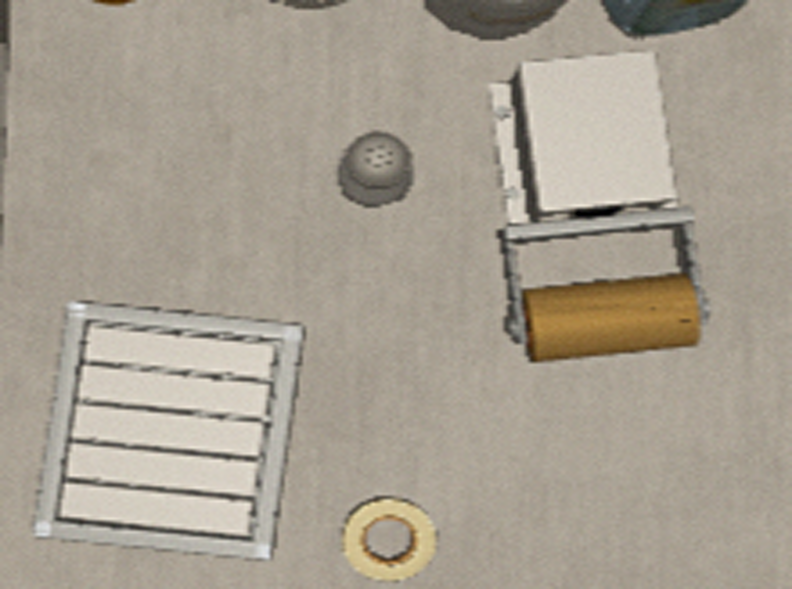

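```bash
python3 - <<'E'
from h import *
im=load('top0')
f=lambda X,Y,z:ray(im,(205+(X+.5)/3.6-.5,110+(Y+.5)/3.1-.5),z)[:2]
def quad(c,z,n):
    W=np.array([f(*q,z) for q in c]);print(n,W.round(0).tolist(),'cen',W.mean(0).round(1),'sides',[round(float(np.linalg.norm(W[i]-W[i-3])),1) for i in range(4)])
    for a,b in((0,1),(3,2),(0,3),(1,2)):
        d=W[b]-W[a];print('  ang',round(float(np.degrees(np.arctan2(d[1],d[0]))),1),end='')
    print()
quad([(68,302),(303,326),(270,560),(36,537)],20,'tray')
quad([(82,323),(276,345),(254,539),(57,518)],20,'slats')
quad([(518,64),(655,53),(677,203),(540,217)],66,'sleeve')
quad([(524,290),(697,276),(700,345),(530,362)],24,'drum')
for n,q,z in[('tape',(389,538),18),('mill',(378,157),85)]:print(n,f(*q,z))
quad([(504,228),(694,211),(694,222),(504,238)],40,'bar')
E
```

```text
tray [[575.0, 73.0], [563.0, -57.0], [413.0, -43.0], [426.0, 85.0]] cen [494.3  14.5] sides [130.8, 150.0, 128.7, 150.2]
  ang -95.6  ang -95.5  ang 175.3  ang 174.5
slats [[562.0, 65.0], [550.0, -43.0], [426.0, -34.0], [438.0, 74.0]] cen [494.1  15.6] sides [108.1, 124.1, 108.6, 124.6]
  ang -96.3  ang -96.0  ang 175.6  ang 175.9
sleeve [[727.0, -170.0], [736.0, -244.0], [642.0, -257.0], [631.0, -183.0]] cen [ 684.  -213.5] sides [74.3, 94.9, 74.0, 96.5]
  ang -83.2  ang -81.9  ang -172.1  ang -172.3
drum [[588.0, -179.0], [599.0, -276.0], [555.0, -278.0], [542.0, -184.0]] cen [ 571.2 -229.2] sides [97.1, 44.6, 95.4, 46.4]
  ang -83.4  ang -82.3  ang -175.0  ang -177.4
tape [ 428.10646088 -107.90627957]
mill [664.03472058 -96.0333526 ]
bar [[627.0, -166.0], [640.0, -271.0], [633.0, -271.0], [620.0, -167.0]] cen [ 629.9 -218.7] sides [105.3, 7.1, 105.2, 6.4]
  ang -82.8  ang -83.1  ang -179.1  ang -179.5
```

```bash
cat >> h.py <<'E'
def target_rot(yaw,tilt=0): # tool down, turned tilt deg about tool y
    return R.from_euler('z',yaw,degrees=True)*R.from_euler('x',180,degrees=True)*R.from_euler('y',tilt,degrees=True)
def row(tcp,yaw,tilt=0):
    s=ctrl.read_state();R0=R.from_euler('xyz',s['tool_rot'])
    t=R0.inv().apply(np.array(tcp)-s['eef_pos'])/10;w=(R0.inv()*target_rot(yaw,tilt)).as_rotvec()
    print('row',t.round(2).tolist(),w.round(4).tolist(),'| clock',round(s['clock'],1),'pos',s['eef_pos'].round(1),'width',round(s['width'],1))
E
python3 -c "
from h import *
row((571,-228,180),97.6)"
```

```text
row [40.91, -19.04, 12.34] [-0.0014, -0.001, -1.2406] | clock 0.1 pos [ 290.1 -581.2  303.1] width 85.0
```

>>> send_rows:
  rows:
    - [[40.9,-19.0,12.3,0,0,-1.24],[40.9,-19.0,12.3,0,0,-1.24],[40.9,-19.0,12.3,0,0,-1.24],[40.9,-19.0,12.3,0,0,-1.24],[40.9,-19.0,12.3,0,0,-1.24],[40.9,-19.0,12.3,0,0,-1.24],[40.9,-19.0,12.3,0,0,-1.24],[40.9,-19.0,12.3,0,0,-1.24],[40.9,-19.0,12.3,0,0,-1.24],[40.9,-19.0,12.3,0,0,-1.24]]
  grip: 64

```text
clock: 1.1
eef_pos: [574.2, -222.4, 179.4]
tool_rot: [3.14, -0.005, 1.711]
force: [-0.4, -0.2, 0.4]
width: 63.8
gripper_force: 0.0
```

>>> send_rows:
  rows:
    - [[0,0,0,0,0,0],[0,0,0,0,0,0],[0,0,0,0,0,0],[0,0,0,0,0,0]]

```text
clock: 1.5
eef_pos: [570.4, -231.3, 181.3]
tool_rot: [-3.141, 0.001, 1.699]
force: [-0.7, -0.1, 0.3]
width: 64.3
gripper_force: 0.0
```

```bash
python3 -c "
from h import *
row((571,-228,180),97.6)
im=snap('wrist','w1.png');print(im['mount'])"
```

```text
row [0.32, 0.1, 0.13] [-0.0003, 0.0013, -0.004] | clock 1.5 pos [ 570.4 -231.3  181.3] width 64.3
[[-8.44098498e-04  9.64936539e-01  2.62481930e-01  6.58120371e+01]
 [ 9.99999512e-01  6.79893965e-04  7.16405724e-04 -1.18259994e+00]
 [ 5.12826179e-04  2.62482406e-01 -9.64936642e-01 -7.11935947e+01]
 [ 0.00000000e+00  0.00000000e+00  0.00000000e+00  1.00000000e+00]]
```

View pics/w1.png

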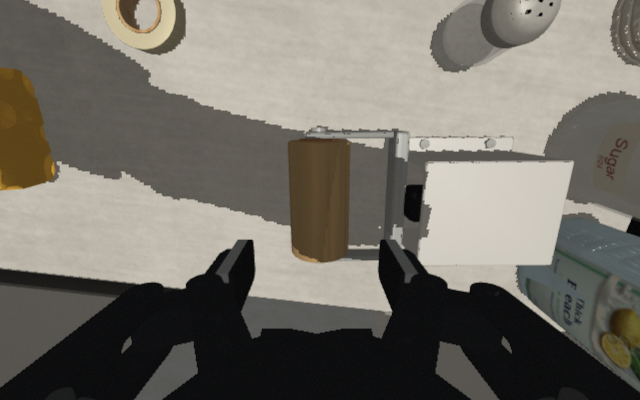

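The wrist view shows the drum at columns 289–349, rows 137–262, upright in the picture, with the fingers centred on column 318. The handle starts at (413,203), inside the sleeve.

```bash
python3 -c "
from h import *
im=load('w1');W=np.array([ray(im,q,24)[:2] for q in[(289,141),(349,141),(349,256),(292,256)]]);print(W.round(1),W.mean(0))
for q in [(408,132),(396,258),(427,160),(422,265)]:print(ray(im,q,45 if q[0]<410 else 66).round(1))
d=W[2]-W[1]+W[3]-W[0];print(np.degrees(np.arctan2(*d[::-1])))
row((571,-228,120),97.6)"
```

```text
[[ 541.6 -183.1]
 [ 587.5 -177.2]
 [ 602.8 -273.1]
 [ 554.1 -279.4]] [ 571.51674646 -228.18436945]
[ 624.8 -164.9   45. ]
[ 635.7 -260.2   45. ]
[ 634.1 -180.6   66. ]
[ 647.4 -253.7   66. ]
-81.76906735659081
row [0.29, 0.09, 6.13] [-0.0001, 0.001, -0.0036] | clock 1.6 pos [ 570.5 -230.9  181.3] width 64.0
```

>>> send_rows:
  rows:
    - [[0.3,0.1,2.5,0,0,0],[0.3,0.1,5.0,0,0,0],[0.3,0.1,6.5,0,0,0],[0.3,0.1,7.5,0,0,0],[0.3,0.1,8.5,0,0,0],[0.3,0.1,9.3,0,0,0],[0.3,0.1,10.0,0,0,0],[0.3,0.1,10.2,0,0,0],[0.3,0.1,10.2,0,0,0],[0.3,0.1,10.2,0,0,0]]

```text
clock: 2.55
eef_pos: [572.3, -226.0, 79.3]
tool_rot: [3.141, 0.0, 1.703]
force: [-0.1, 0.6, -0.4]
width: 64.0
gripper_force: 0.0
```

>>> send_rows:
  rows:
    - [[0,0,0,0,0,0],[0,0,0,0,0,0],[0,0,0,0,0,0],[0,0,0,0,0,0],[0,0,0,0,0,0],[0,0,0,0,0,0]]
  grip: 255

```text
clock: 3.15
eef_pos: [572.4, -226.1, 79.8]
tool_rot: [3.14, 0.001, 1.703]
force: [-1.1, -0.1, 5.5]
width: 46.4
gripper_force: 61.5
```

>>> send_rows:
  rows:
    - [[0,-1,-0.05,0,0,0],[0,-2,-0.05,0,0,0],[0,-3,-0.05,0,0,0],[0,-4,-0.05,0,0,0],[0,-5,-0.05,0,0,0],[0,-6,-0.05,0,0,0],[0,-7,-0.05,0,0,0],[0,-8,-0.05,0,0,0],[0,-9,-0.05,0,0,0],[0,-10,-0.05,0,0,0]]

```text
clock: 4.15
eef_pos: [472.8, -239.2, 79.7]
tool_rot: [3.14, 0.0, 1.703]
force: [4.8, 0.6, 5.7]
width: 46.2
gripper_force: 62.3
```

>>> send_rows:
  rows:
    - [[0,0,0,0,0,0],[0,0,0,0,0,0],[0,0,0,0,0,0]]

```text
clock: 4.45
eef_pos: [470.9, -239.5, 79.7]
tool_rot: [-3.139, -0.0, 1.702]
force: [0.5, -0.0, 9.7]
width: 46.5
gripper_force: 62.9
```

>>> send_rows:
  rows:
    - [[0,0,0,0,0,0],[0,0,0,0,0,0],[0,0,0,0,0,0],[0,0,0,0,0,0],[0,0,0,0,0,0],[0,0,0,0,0,0]]
  grip: 64

```text
clock: 5.05
eef_pos: [472.7, -239.0, 79.3]
tool_rot: [-3.141, -0.0, 1.703]
force: [-0.3, 0.9, 0.4]
width: 64.1
gripper_force: 0.0
```

>>> send_rows:
  rows:
    - [[0,0,-1,0,0,0],[0,0,-2.5,0,0,0],[0,0,-4.5,0,0,0],[0,0,-7,0,0,0],[0,0,-10,0,0,0],[0,0,-12,0,0,0],[0,0,-12,0,0,0],[0,0,-12,0,0,0]]

```text
clock: 5.85
eef_pos: [472.8, -239.2, 200.1]
tool_rot: [3.141, 0.001, 1.703]
force: [-0.5, -0.4, 0.5]
width: 64.2
gripper_force: 0.0
```

```bash
python3 -c "
from h import *
snap('top','t2.png');snap('wrist','w2.png');print(ctrl.read_state()['eef_pos'])
a=cv2.imread('pics/t2.png')[130:310,200:440];a=cv2.resize(a,(480,360),interpolation=cv2.INTER_CUBIC);b=cv2.resize(cv2.imread('pics/w2.png'),(320,200))
c=np.zeros((560,640,3),np.uint8);c[:360,:480]=a;c[360:,:320]=b;cv2.imwrite('pics/c2.png',c)"
```

```text
[ 472.25474941 -238.89723599  198.83429204]
```

View pics/w2.png

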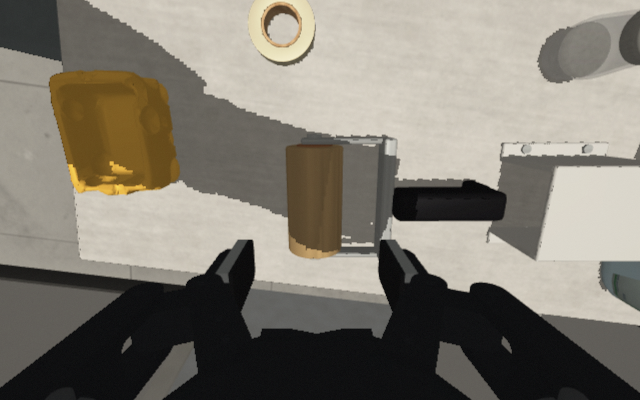

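The roller is out and standing: drum at columns 286–342, rows 145–258, and the handle free at columns 393–505, rows 183–220.

```bash
python3 -c "
from h import *
im=load('w2');W=np.array([ray(im,q,24)[:2] for q in[(286,148),(342,148),(342,254),(289,252)]]);c=W.mean(0);print(W.round(1),c)
p=im['pixels'];m=(p.max(2)<45).astype(np.uint8);m[:,:391]=0;m[:,520:]=0;m[:160]=0;m[225:]=0
cs,_=cv2.findContours(m,0,1);k=max(cs,key=cv2.contourArea);print(cv2.boundingRect(k))
H=np.array([ray(im,q[0],40)[:2] for q in k],np.float32);r=cv2.minAreaRect(H);print(r,cv2.boxPoints(r).round(1).tolist())
d=np.array(r[0])-c;print('ang',np.degrees(np.arctan2(d[1],d[0])),np.linalg.norm(d))
g=c+d/np.linalg.norm(d)*84;print('grip',g)
row((*g,200),8);row((*g,94),8)"
```

```text
[[ 439.9 -198.1]
 [ 486.5 -191.9]
 [ 501.4 -287.7]
 [ 452.5 -292.1]] [ 470.08303627 -242.46841809]
(392, 181, 114, 40)
((578.6786499023438, -221.69644165039062), (92.9722900390625, 33.21331787109375), 7.528820514678955) [[530.4000244140625, -211.3000030517578], [534.7999877929688, -244.3000030517578], [626.9000244140625, -232.10000610351562], [622.5999755859375, -199.10000610351562]]
ang 10.828635765215152 110.56438081230176
grip [ 552.58728835 -226.68715103]
row [0.15, 8.12, -0.13] [-0.0015, 0.0004, 1.5631] | clock 6.0 pos [ 472.3 -238.9  198.8] width 64.1
row [0.15, 8.14, 10.47] [-0.0015, 0.0004, 1.5631] | clock 6.0 pos [ 472.3 -238.9  198.8] width 64.1
```

>>> send_rows:
  rows:
    - [[-0.2,8.1,0,0,0,1.566],[-0.2,8.1,0,0,0,1.566],[-0.2,8.1,0,0,0,1.566],[-0.2,8.1,0,0,0,1.566],[-0.2,8.1,0,0,0,1.566],[-0.2,8.1,0,0,0,1.566],[-0.2,8.1,0,0,0,1.566],[-0.2,8.1,0,0,0,1.566],[-0.2,8.1,0,0,0,1.566],[-0.2,8.1,0,0,0,1.566]]

```text
clock: 6.95
eef_pos: [552.7, -230.0, 198.0]
tool_rot: [-3.14, 0.003, 0.197]
force: [-0.3, 0.9, 0.2]
width: 63.7
gripper_force: 0.0
```

>>> send_rows:
  rows:
    - [[0,0,0,0,0,0.02],[0,0,0,0,0,0.02],[0,0,0,0,0,0.02],[0,0,0,0,0,0.02]]

```text
clock: 7.35
eef_pos: [553.3, -230.4, 199.2]
tool_rot: [-3.141, 0.0, 0.184]
force: [0.6, -1.4, -0.8]
width: 63.8
gripper_force: 0.0
```

```bash
python3 -c "
from h import *
row((553.3,-230,94),7.8);snap('wrist','w3.png')"
```

```text
row [0.01, -0.04, 10.52] [-0.0003, 0.0002, 0.0481] | clock 7.3 pos [ 553.3 -230.4  199.2] width 63.8
```

View pics/w3.png

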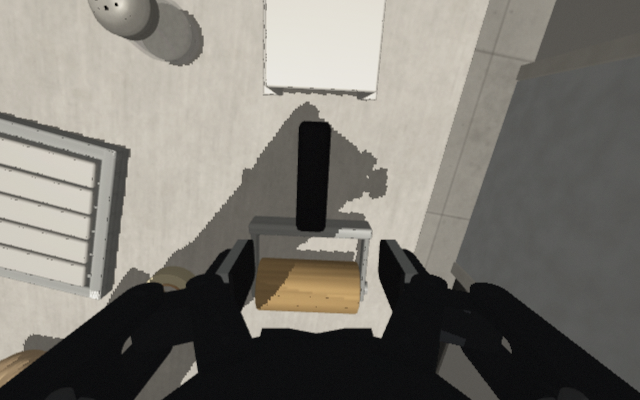

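The handle spans columns 297–330, rows 122–230; the drum is at (308,285).

```bash
python3 -c "
from h import *
im=load('w3')
t=np.array([(ray(im,(301,124),54)+ray(im,(330,124),54))/2,(ray(im,(297,228),54)+ray(im,(326,228),54))/2])
print(t.round(1),np.linalg.norm(ray(im,(301,124),54)-ray(im,(330,124),54)),np.linalg.norm(t[0]-t[1]));d=t[0]-t[1];print(np.degrees(np.arctan2(d[1],d[0])))
b=t[1]+d/np.linalg.norm(d)*19;print('grip',b,'drum',b-d/np.linalg.norm(d)*84)
row((b[0],b[1],94),np.degrees(np.arctan2(d[1],d[0])))"
```

```text
[[ 615.8 -218.7   54. ]
 [ 536.8 -230.    54. ]] 20.895278763577902 79.75428992570768
8.189950372387388
grip [ 555.64982395 -227.3388075    54.        ] drum [ 472.50652041 -239.30505486   54.        ]
row [0.29, -0.27, 10.53] [-0.0003, 0.0001, 0.0408] | clock 7.4 pos [ 553.3 -230.5  199.3] width 64.0
```

>>> send_rows:
  rows:
    - [[0.2,-0.2,1,0,0,0.042],[0.2,-0.2,3,0,0,0.042],[0.2,-0.2,5,0,0,0.042],[0.2,-0.2,6.5,0,0,0.042],[0.2,-0.2,7.5,0,0,0.042],[0.2,-0.2,8.5,0,0,0.042],[0.2,-0.2,9.5,0,0,0.042],[0.2,-0.2,10.3,0,0,0.042],[0.2,-0.2,10.5,0,0,0.042],[0.2,-0.2,10.5,0,0,0.042]]

```text
clock: 8.4
eef_pos: [555.0, -228.1, 94.2]
tool_rot: [-3.141, 0.0, 0.141]
force: [-0.3, 0.1, 0.4]
width: 64.2
gripper_force: 0.0
```

>>> send_rows:
  rows:
    - [[0,0,0,0,0,0],[0,0,0,0,0,0],[0,0,0,0,0,0],[0,0,0,0,0,0],[0,0,0,0,0,0],[0,0,0,0,0,0],[0,0,0,0,0,0]]
  grip: 255

```text
clock: 9.1
eef_pos: [555.3, -227.9, 95.1]
tool_rot: [3.142, -0.001, 0.141]
force: [-0.4, 1.1, 6.2]
width: 23.3
gripper_force: 60.0
```

```bash
python3 -c "
from h import *
row((555,-228,94),8)"
```

```text
row [-0.03, 0.0, 0.11] [0.0, -0.0008, 0.0014] | clock 9.1 pos [ 555.3 -227.9   95.1] width 23.3
```

>>> send_rows:
  rows:
    - [[0,0,-1,0,0,0],[0,0,-2.5,0,0,0],[0,0,-4.5,0,0,0],[0,0,-6.5,0,0,0],[0,0,-8.5,0,0,0],[0,0,-10.5,0,0,0],[0,0,-12.5,0,0,0],[0,0,-14,0,0,0],[0,0,-14,0,0,0],[0,0,-14,0,0,0]]

```text
clock: 10.1
eef_pos: [554.7, -228.0, 234.7]
tool_rot: [3.141, -0.0, 0.141]
force: [-0.6, -0.2, -4.9]
width: 23.2
gripper_force: 59.3
```

```bash
cat >> h.py <<'E'
C=np.array([494.3,14.8]);A=np.radians(-5.2)
def tcp_for(xt,zd,th=12,yt=0): # drum centre at tray (xt,yt), drum underside height zd
    t=np.radians(th);ax=np.array([np.cos(A),np.sin(A)]);ay=np.array([-ax[1],ax[0]])
    p=C+ax*(xt+84*np.cos(t)-70*np.sin(t))+ay*yt
    return (*p,zd+24+84*np.sin(t)+70*np.cos(t))
E
python3 -c "
from h import *
row(tcp_for(-50,80),-5.2,12);print(tcp_for(-50,25),ctrl.read_state()['force'])"
```

```text
row [-0.86, -24.49, 4.47] [-0.0242, 0.2083, 0.2305] | clock 10.1 pos [ 554.7 -228.   234.7] width 23.2
(np.float64(511.8381019765453), np.float64(13.203907686358852), np.float64(134.93491408005818)) [-0.60123623 -0.20626295 -4.90819075]
```

>>> send_rows:
  rows:
    - [[-0.2,-3,0,-0.002,0.02,0.023],[-0.3,-6,1,-0.005,0.05,0.06],[-0.4,-9,1.5,-0.01,0.08,0.09],[-0.5,-12,2,-0.012,0.11,0.12],[-0.6,-15,2.7,-0.015,0.14,0.15],[-0.7,-18,3.2,-0.018,0.17,0.18],[-0.8,-21,4,-0.021,0.19,0.21],[-0.85,-23.5,4.4,-0.024,0.208,0.23],[-0.85,-24.5,4.45,-0.024,0.208,0.23],[-0.85,-24.5,4.45,-0.024,0.208,0.23]]

```text
clock: 11.1
eef_pos: [510.9, 15.6, 188.7]
tool_rot: [-3.141, -0.205, -0.086]
force: [0.8, -0.5, -4.6]
width: 23.3
gripper_force: 59.8
```

>>> send_rows:
  rows:
    - [[0,0,0,0,0,0],[0,0,0,0,0,0],[0,0,0,0,0,0]]

```text
clock: 11.4
eef_pos: [512.4, 12.0, 190.0]
tool_rot: [3.141, -0.209, -0.092]
force: [0.4, 0.3, -4.9]
width: 23.2
gripper_force: 59.8
```

```bash
python3 -c "
from h import *
row(tcp_for(-50,40),-5.2,12);snap('scene','s4.png');snap('wrist','w4.png')
a=cv2.resize(cv2.imread('pics/s4.png')[150:330,180:480],(600,360),interpolation=cv2.INTER_CUBIC);b=cv2.resize(cv2.imread('pics/w4.png'),(384,240))
c=np.zeros((600,600,3),np.uint8);c[:360]=a;c[360:,:384]=b;cv2.imwrite('pics/c4.png',c)"
```

```text
row [-0.9, -0.11, 3.9] [0.0005, 0.0002, -0.0012] | clock 11.4 pos [512.4  12.  190. ] width 23.2
```

View pics/c4.png

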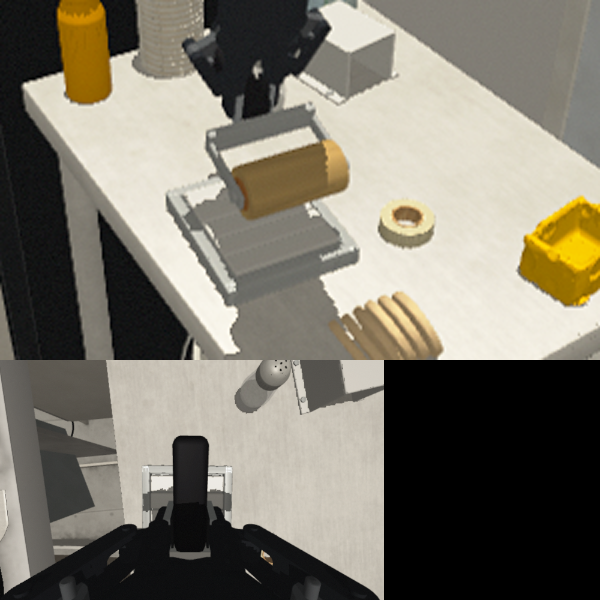

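The drum is held level over the tray's near end, and the handle is aligned with the tray.

>>> send_rows:
  rows:
    - [[-0.4,-0.1,1.7,0,0,0],[-0.8,-0.1,3.5,0,0,0],[-0.9,-0.1,4.2,0,0,0],[-1.0,-0.1,4.7,0,0,0],[-1.1,-0.1,5.0,0,0,0],[-1.12,-0.1,5.2,0,0,0],[-1.14,-0.1,5.3,0,0,0],[-1.16,-0.1,5.4,0,0,0],[-1.17,-0.1,5.5,0,0,0],[-1.17,-0.1,5.5,0,0,0]]

```text
clock: 12.5
eef_pos: [518.1, 14.7, 140.4]
tool_rot: [3.14, -0.197, -0.091]
force: [-1.6, 0.6, -4.2]
width: 23.1
gripper_force: 60.7
```

```bash
python3 -c "
from h import *
row(tcp_for(-50,20),-5.2,12);s=ctrl.read_state();print(s['force'],s['torque'])"
```

```text
row [-0.8, 0.21, 0.91] [0.0012, 0.0128, -0.0001] | clock 12.5 pos [518.1  14.7 140.4] width 23.1
[-1.59436258  0.60243248 -4.21210368] [ 0.05890944  0.29138702 -0.03365305]
```

>>> send_rows:
  rows:
    - [[0,0,0,0,0,0],[0,0,0,0,0,0],[0,0,0,0,0,0]]

```text
clock: 12.8
eef_pos: [517.9, 14.8, 140.3]
tool_rot: [3.14, -0.196, -0.09]
force: [-0.1, 0.0, -3.7]
width: 23.1
gripper_force: 60.7
```

```bash
python3 -c "
from h import *
row(tcp_for(-50,20),-5.2,12);s=ctrl.read_state();print(s['force'],s['torque'],s['qpos'])"
```

```text
row [-0.78, 0.21, 0.9] [0.0014, 0.0131, 0.0006] | clock 12.8 pos [517.9  14.8 140.3] width 23.1
[-0.11379373  0.01850364 -3.74416675] [ 0.00936291  0.32227807 -0.0294763 ] [-0.3586303   0.70472498  0.38092931  2.16775505 -1.09936532  0.23329805
 -0.67989351]
```

```bash
python3 -c "
from h import *
row(tcp_for(-50,80,7),-5.2,7);row(tcp_for(50,60,7),-5.2,7);row(tcp_for(50,35,7),-5.2,7)"
```

```text
row [0.97, 0.22, -4.23] [0.0014, -0.0741, 0.0005] | clock 12.8 pos [517.9  14.8 140.3] width 23.1
row [10.39, 0.22, -0.32] [0.0014, -0.0741, 0.0005] | clock 12.8 pos [517.9  14.8 140.3] width 23.1
row [9.9, 0.21, 2.13] [0.0014, -0.0741, 0.0005] | clock 12.8 pos [517.9  14.8 140.3] width 23.1
```

>>> send_rows:
  rows:
    - [[0.5,0.1,-2.5,0,-0.04,0],[1.0,0.2,-4.2,0,-0.074,0],[3,0.2,-3.5,0,-0.074,0],[5.5,0.2,-2.5,0,-0.074,0],[8,0.2,-1.5,0,-0.074,0],[10.4,0.2,-0.5,0,-0.074,0],[10.4,0.2,-0.3,0,-0.074,0],[10.4,0.2,-0.3,0,-0.074,0],[10.4,0.2,-0.3,0,-0.074,0],[10.4,0.2,-0.3,0,-0.074,0]]

```text
clock: 13.8
eef_pos: [617.9, 3.8, 163.5]
tool_rot: [3.14, -0.121, -0.091]
force: [0.2, -0.1, -4.2]
width: 22.8
gripper_force: 60.7
```

```bash
python3 -c "
from h import *
row(tcp_for(50,25,7),-5.2,7);row(tcp_for(50,20,7),-5.2,7);s=ctrl.read_state();print(s['force'],s['torque'],s['qpos'],s['tool_rot'])"
```

```text
row [-0.34, 0.02, 3.46] [0.0011, 0.0009, 0.0002] | clock 13.8 pos [617.9   3.8 163.5] width 22.8
row [-0.4, 0.02, 3.96] [0.0011, 0.0009, 0.0002] | clock 13.8 pos [617.9   3.8 163.5] width 22.8
[ 0.19768829 -0.10447736 -4.18389955] [0.0200174  0.16049704 0.02514028] [-0.46740692  0.83674405  0.68326541  1.83645264 -0.86075836  0.64854337
 -0.94520993] [ 3.14049953 -0.12131521 -0.09058604]
```

>>> send_rows:
  rows:
    - [[-0.1,0,1,0,0,0],[-0.2,0,2,0,0,0],[-0.3,0,2.8,0,0,0],[-0.35,0,3.2,0,0,0],[-0.36,0,3.4,0,0,0],[-0.38,0,3.6,0,0,0],[-0.4,0,3.8,0,0,0],[-0.4,0,3.8,0,0,0]]

```text
clock: 14.6
eef_pos: [619.9, 3.4, 125.6]
tool_rot: [3.14, -0.123, -0.09]
force: [0.4, 0.1, -0.8]
width: 23.4
gripper_force: 61.3
```

>>> send_rows:
  rows:
    - [[-0.02,0,0.2,0,0,0],[-0.04,0,0.4,0,0,0],[-0.04,0,0.4,0,0,0]]

```text
clock: 14.9
eef_pos: [620.8, 3.5, 122.0]
tool_rot: [3.14, -0.125, -0.091]
force: [3.0, 1.4, 2.7]
width: 23.0
gripper_force: 61.9
```

```bash
python3 -c "
from h import *
row(tcp_for(50,20,7),-5.2,7);s=ctrl.read_state();print(s['force'],s['torque'])"
```

```text
row [-0.19, 0.02, -0.2] [0.0013, -0.003, 0.0002] | clock 14.9 pos [620.8   3.5 122. ] width 23.0
[3.01902028 1.36346325 2.69344478] [ 0.32619471 -0.10436072 -0.19350464]
```

>>> send_rows:
  rows:
    - [[-0.02,0,0.2,0,0,0],[-0.52,0,0.16,0,0,0],[-1.02,0,0.1,0,0,0],[-1.52,0,0.04,0,0,0],[-2.02,0,-0.02,0,0,0],[-2.52,0,-0.08,0,0,0],[-3.02,0,-0.15,0,0,0],[-3.52,0,-0.21,0,0,0],[-4.02,0,-0.27,0,0,0],[-4.02,0,-0.27,0,0,0]]

```text
clock: 15.9
eef_pos: [577.9, 7.4, 118.7]
tool_rot: [3.141, -0.12, -0.09]
force: [-0.3, 1.6, 4.2]
width: 23.4
gripper_force: 62.0
```

```bash
python3 -c "
from h import *
row(tcp_for(10,20,7),-5.2,7);s=ctrl.read_state();print(s['force'],s['torque'])
snap('wrist','w5.png');snap('scene','s5.png')
a=cv2.resize(cv2.imread('pics/s5.png')[190:330,230:430],(600,420),interpolation=cv2.INTER_CUBIC);b=cv2.imread('pics/w5.png')[140:320,120:520]
c=np.zeros((600,600,3),np.uint8);c[:420]=a;c[420:,:400]=b;cv2.imwrite('pics/c5.png',c)"
```

```text
row [0.15, 0.02, -0.49] [0.0008, 0.0025, 0.0004] | clock 15.9 pos [577.9   7.4 118.7] width 23.4
[-0.34669908  1.57718268  4.20941685] [ 0.61136611  0.62399658 -0.15395298]
```

View pics/c5.png

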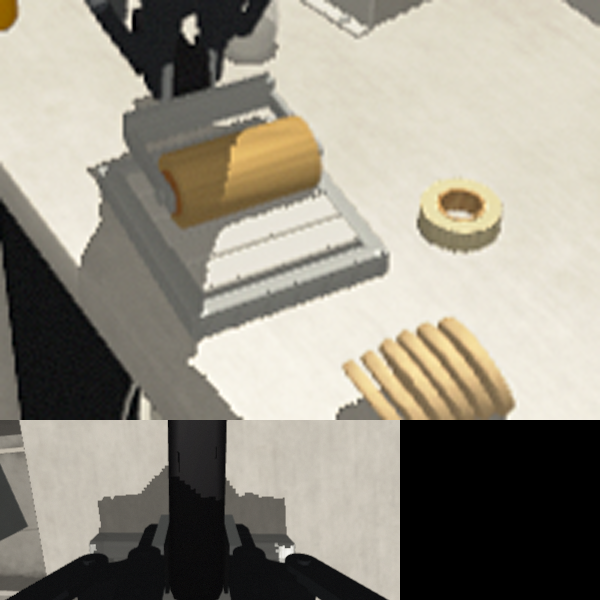

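The drum lies evenly across the slats with the handle clear of the tray, so rolling towards the near end continues.

>>> send_rows:
  rows:
    - [[-0.5,0,0.04,0,0,0],[-1.0,0,-0.02,0,0,0],[-1.5,0,-0.08,0,0,0],[-2.0,0,-0.15,0,0,0],[-2.5,0,-0.21,0,0,0],[-3.0,0,-0.27,0,0,0],[-3.5,0,-0.33,0,0,0],[-4.0,0,-0.4,0,0,0],[-4.5,0,-0.45,0,0,0],[-5,0,-0.5,0,0,0]]

```text
clock: 17.0
eef_pos: [528.4, 11.7, 117.8]
tool_rot: [3.14, -0.121, -0.09]
force: [0.1, 2.6, 3.0]
width: 23.6
gripper_force: 61.9
```

```bash
python3 -c "
from h import *
row(tcp_for(-58,20,7),-5.2,7);s=ctrl.read_state();print(s['force'],s['torque'],s['qpos'])"
```

```text
row [-1.65, 0.0, -0.8] [0.0014, 0.0011, 0.0007] | clock 17.0 pos [528.4  11.7 117.8] width 23.6
[0.08232035 2.64896652 3.01518479] [ 0.57234245  0.461238   -0.19321756] [-0.39294717  0.78487545  0.46916278  2.09517711 -1.02300375  0.3591349
 -0.75522442]
```

>>> send_rows:
  rows:
    - [[-0.4,0,0,0,0,0],[-0.8,0,-0.05,0,0,0],[-1.2,0,-0.1,0,0,0],[-1.6,0,-0.15,0,0,0],[-1.8,0,-0.17,0,0,0],[-1.8,0,-0.17,0,0,0]]

```text
clock: 17.6
eef_pos: [511.0, 13.4, 117.3]
tool_rot: [3.14, -0.122, -0.09]
force: [-0.0, 2.9, 4.3]
width: 23.0
gripper_force: 62.2
```

```bash
python3 -c "
from h import *
row(tcp_for(-58,20,7),-5.2,7);s=ctrl.read_state();print(s['force'],s['torque'],s['qpos'])"
```

```text
row [0.09, 0.01, -0.63] [0.0012, 0.0005, 0.0005] | clock 17.6 pos [511.   13.4 117.3] width 23.0
[-0.03058911  2.91008075  4.29736923] [ 0.61059952  0.64135517 -0.11973547] [-0.36990603  0.76295827  0.41806117  2.14090063 -1.04134768  0.30594179
 -0.73357302]
```

>>> send_rows:
  rows:
    - [[0.5,0,0.22,0,0,0],[1.1,0,0.3,0,0,0],[1.7,0,0.37,0,0,0],[2.3,0,0.45,0,0,0],[2.9,0,0.52,0,0,0],[3.5,0,0.6,0,0,0],[4.1,0,0.67,0,0,0],[4.7,0,0.74,0,0,0],[5.3,0,0.8,0,0,0],[5.9,0,0.87,0,0,0]]

```text
clock: 18.6
eef_pos: [571.2, 7.7, 115.8]
tool_rot: [3.14, -0.122, -0.09]
force: [0.8, 1.5, 0.2]
width: 23.3
gripper_force: 61.8
```

>>> send_rows:
  rows:
    - [[0.6,0,0.07,0,0,0],[1.2,0,0.14,0,0,0],[1.8,0,0.22,0,0,0],[2.4,0,0.3,0,0,0],[3.0,0,0.37,0,0,0],[3.6,0,0.44,0,0,0],[4.2,0,0.52,0,0,0],[4.8,0,0.6,0,0,0],[5.2,0,0.64,0,0,0],[5.2,0,0.64,0,0,0]]

```text
clock: 19.6
eef_pos: [623.8, 2.9, 116.0]
tool_rot: [3.139, -0.123, -0.09]
force: [0.2, 0.8, -0.8]
width: 23.1
gripper_force: 61.6
```

```bash
python3 -c "
from h import *
row(tcp_for(50,20,7),-5.2,7);row(tcp_for(50,90,7),-5.2,7);s=ctrl.read_state();print(s['force'],s['torque'],s['qpos'])"
```

```text
row [-0.42, -0.01, -0.83] [0.002, -0.0012, 0.0007] | clock 19.6 pos [623.8   2.9 116. ] width 23.1
row [0.44, 0.01, -7.78] [0.002, -0.0012, 0.0007] | clock 19.6 pos [623.8   2.9 116. ] width 23.1
[ 0.177117    0.79778821 -0.82467049] [1.97706026e-04 3.44489180e-01 1.56566385e-02] [-0.40961606  0.89312632  0.58568665  1.83778542 -0.90317396  0.55494374
 -0.91035761]
```

>>> send_rows:
  rows:
    - [[0.1,0,-1,0,0,0],[0.4,0,-4,0,0,0],[0.7,2,-7,0,0,0],[0.9,5,-9,0,0,0],[0.9,9,-9,0,0,0],[0.9,13,-9,0,0,0],[0.9,17,-9,0,0,0],[0.9,20,-9,0,0,0],[0.9,22,-9,0,0,0],[0.9,22,-9,0,0,0]]

```text
clock: 20.6
eef_pos: [599.2, -220.5, 207.5]
tool_rot: [3.136, -0.122, -0.096]
force: [-0.0, 0.9, -3.0]
width: 23.1
gripper_force: 61.1
```

```bash
python3 -c "
from h import *
snap('top','t6.png');snap('scene','s6.png');print(ctrl.read_state()['eef_pos'],ctrl.read_state()['force'])
a=cv2.resize(cv2.imread('pics/s6.png')[220:310,250:370],(720,540),interpolation=cv2.INTER_CUBIC);a0=cv2.resize(cv2.imread('pics/s6.png')[150:310,250:470],(400,300))
cv2.imwrite('pics/c6.png',a)
b=cv2.resize(cv2.imread('pics/scene0.png')[220:310,250:370],(400,300),interpolation=cv2.INTER_CUBIC)
c=np.hstack([b,cv2.resize(a,(400,300))]);c=np.vstack([c,np.hstack([a0,cv2.resize(cv2.imread('pics/t6.png')[195:300,205:345],(400,300),interpolation=cv2.INTER_CUBIC)])]);cv2.imwrite('pics/c6.png',c)"
```

```text
[ 600.44263922 -215.43437993  206.64936025] [ 0.79007362 -0.02654106 -4.62506305]
```

View pics/c6.png

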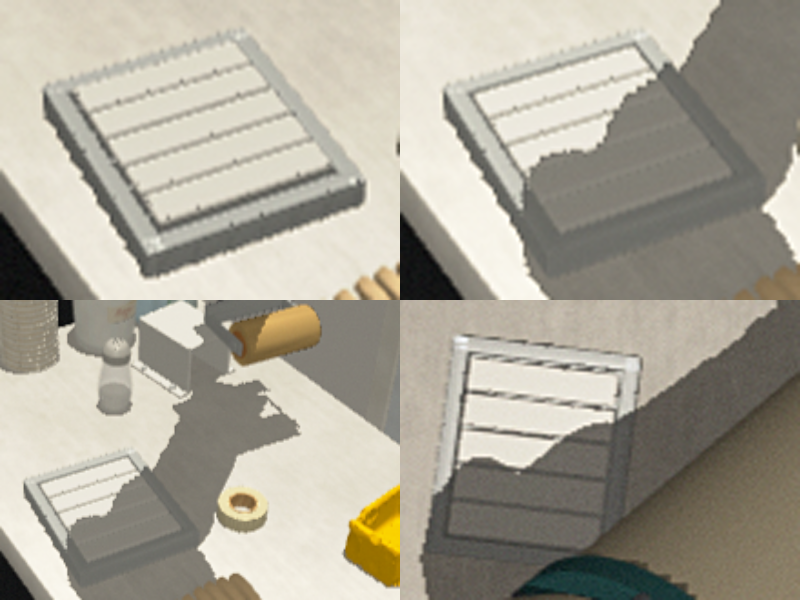

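All slats look flush with the frame: the dark gap seen at the left in the first picture (top left) has gone. I'll make one more, firmer pass to be sure.

```bash
python3 -c "
from h import *
row((624,3,150),-5.2,7);row((624,3,120),-5.2,7)"
```

```text
row [-0.34, -21.97, 5.66] [0.0006, 0.0009, -0.0007] | clock 20.7 pos [ 600.4 -215.4  206.6] width 23.0
row [-0.7, -21.97, 8.63] [0.0006, 0.0009, -0.0007] | clock 20.7 pos [ 600.4 -215.4  206.6] width 23.0
```

>>> send_rows:
  rows:
    - [[0,-4,0,0,0,0],[0,-8.5,0,0,0,0],[0,-13,0,0,0,0],[0,-17,1,0,0,0],[-0.1,-20,2.5,0,0,0],[-0.2,-21.9,4.5,0,0,0],[-0.4,-21.9,6,0,0,0],[-0.5,-21.9,7.2,0,0,0],[-0.6,-21.9,8.2,0,0,0],[-0.7,-21.9,8.6,0,0,0]]

```text
clock: 21.7
eef_pos: [623.9, 0.8, 119.4]
tool_rot: [3.139, -0.121, -0.092]
force: [-0.8, 0.4, -4.5]
width: 23.3
gripper_force: 61.0
```

>>> send_rows:
  rows:
    - [[-0.02,0,0.2,0,0,0],[-0.05,0,0.5,0,0,0],[-0.08,0,0.8,0,0,0],[-0.08,0,0.8,0,0,0]]

```text
clock: 22.1
eef_pos: [625.2, 1.3, 113.0]
tool_rot: [3.14, -0.124, -0.091]
force: [0.3, -0.1, 2.1]
width: 23.0
gripper_force: 62.2
```

>>> send_rows:
  rows:
    - [[-0.02,0,0.2,0,0,0],[-0.5,0,0.15,0,0,0],[-1.0,0,0.1,0,0,0],[-1.5,0,0.05,0,0,0],[-2.0,0,0.0,0,0,0],[-2.5,0,-0.05,0,0,0],[-3.0,0,-0.1,0,0,0],[-3.5,0,-0.15,0,0,0],[-4.0,0,-0.2,0,0,0],[-4.5,0,-0.25,0,0,0]]

```text
clock: 23.1
eef_pos: [579.3, 5.9, 109.1]
tool_rot: [3.14, -0.122, -0.09]
force: [-0.2, -2.9, 4.9]
width: 23.0
gripper_force: 62.7
```

>>> send_rows:
  rows:
    - [[-0.5,0,-0.03,0,0,0],[-1.0,0,-0.08,0,0,0],[-1.5,0,-0.14,0,0,0],[-2.0,0,-0.2,0,0,0],[-2.5,0,-0.26,0,0,0],[-3.0,0,-0.32,0,0,0],[-3.5,0,-0.38,0,0,0],[-4.0,0,-0.44,0,0,0],[-4.5,0,-0.5,0,0,0],[-5.0,0,-0.56,0,0,0]]

```text
clock: 24.1
eef_pos: [529.3, 10.6, 108.6]
tool_rot: [3.14, -0.122, -0.09]
force: [-0.3, -3.2, 3.6]
width: 23.2
gripper_force: 62.8
```

>>> send_rows:
  rows:
    - [[-0.5,0,-0.03,0,0,0],[-1.0,0,-0.09,0,0,0],[-1.5,0,-0.15,0,0,0],[-1.7,0,-0.17,0,0,0],[-1.7,0,-0.17,0,0,0]]

```text
clock: 24.6
eef_pos: [514.6, 12.0, 108.7]
tool_rot: [3.14, -0.127, -0.091]
force: [4.8, -2.9, 1.6]
width: 23.4
gripper_force: 62.3
```

```bash
python3 -c "
from h import *
row((520,12,200),-5.2,7);s=ctrl.read_state();print(s['force'],s['qpos'])"
```

```text
row [1.69, -0.03, -8.99] [0.0021, -0.0044, 0.0001] | clock 24.6 pos [514.6  12.  108.7] width 23.4
[ 4.8030714  -2.86011403  1.59308902] [-0.33804614  0.77373249  0.37307599  2.13663377 -1.04551612  0.27117711
 -0.72871428]
```

```bash
python3 -c "
from h import *
row((528,-228,200),0,10);row((528,-228,94),0,10)"
```

```text
row [4.63, 23.8, -8.57] [0.0157, 0.048, -0.0896] | clock 24.6 pos [514.6  12.  108.7] width 23.4
row [3.29, 23.78, 1.95] [0.0157, 0.048, -0.0896] | clock 24.6 pos [514.6  12.  108.7] width 23.4
```

>>> send_rows:
  rows:
    - [[0.3,0,-3,0,0,0],[0.8,0,-6.5,0,0,0],[1.1,0,-9,0,0,0],[1.1,0,-9,0,0,0]]

```text
clock: 25.0
eef_pos: [513.5, 13.6, 200.6]
tool_rot: [-3.141, -0.126, -0.089]
force: [0.1, 0.1, -4.1]
width: 23.1
gripper_force: 62.0
```

```bash
python3 -c "
from h import *
row((528,-228,200),0,10)"
```

```text
row [3.55, 23.94, 0.5] [0.0129, 0.0488, -0.088] | clock 25.0 pos [513.5  13.6 200.6] width 23.1
```

>>> send_rows:
  rows:
    - [[0.5,4,0,0,0,0],[1,8,0,0,0.01,-0.02],[1.7,12,0,0,0.02,-0.04],[2.4,16,0.2,0,0.03,-0.06],[3,20,0.4,0.01,0.04,-0.08],[3.5,23,0.5,0.013,0.049,-0.088],[3.5,23.9,0.5,0.013,0.049,-0.088],[3.5,23.9,0.5,0.013,0.049,-0.088],[3.5,23.9,0.5,0.013,0.049,-0.088],[3.5,23.9,0.5,0.013,0.049,-0.088]]

```text
clock: 26.0
eef_pos: [526.3, -226.2, 197.6]
tool_rot: [-3.14, -0.17, 0.001]
force: [-0.9, -0.1, -3.5]
width: 23.1
gripper_force: 62.0
```

```bash
python3 -c "
from h import *
row((528,-228,105),0,10);row((528,-228,94),0,10);print(ctrl.read_state()['qpos'])
snap('scene','s7.png');snap('top','t7.png')
a=cv2.resize(cv2.imread('pics/s7.png')[120:320,250:490],(720,600),interpolation=cv2.INTER_CUBIC);cv2.imwrite('pics/c7.png',a)"
```

```text
row [-1.4, 0.19, 9.16] [-0.0014, 0.0049, 0.0013] | clock 26.0 pos [ 526.3 -226.2  197.6] width 23.1
row [-1.58, 0.19, 10.24] [-0.0014, 0.0049, 0.0013] | clock 26.0 pos [ 526.3 -226.2  197.6] width 23.1
[ 0.05003066  0.67805703  0.52412352  1.96409138 -0.81092055  0.55767405
 -0.42443328]
```

View pics/c7.png

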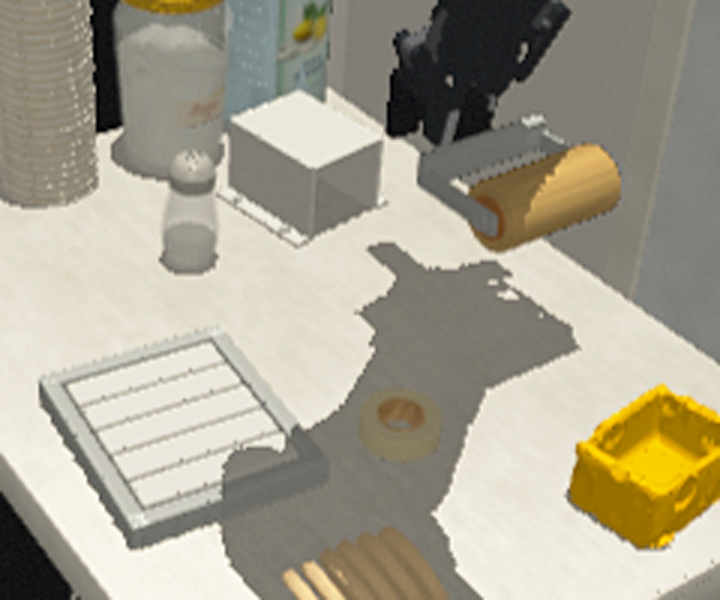

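The slats all look flush, and the roller is held level over bare table. I'll set it down now.

>>> send_rows:
  rows:
    - [[-0.4,0.2,2.5,0,0.005,0],[-0.8,0.2,5,0,0.005,0],[-1.1,0.2,7,0,0.005,0],[-1.3,0.2,8.5,0,0.005,0],[-1.4,0.2,9.2,0,0.005,0],[-1.45,0.2,9.5,0,0.005,0],[-1.5,0.2,9.8,0,0.005,0],[-1.55,0.2,10.0,0,0.005,0],[-1.6,0.2,10.2,0,0.005,0],[-1.6,0.2,10.2,0,0.005,0]]

```text
clock: 27.1
eef_pos: [527.9, -231.1, 95.5]
tool_rot: [3.14, -0.176, -0.001]
force: [-0.5, -0.3, -4.3]
width: 23.2
gripper_force: 61.9
```

>>> send_rows:
  rows:
    - [[-0.01,0,0.1,0,0,0],[-0.03,0,0.2,0,0,0],[-0.03,0,0.2,0,0,0]]

```text
clock: 27.4
eef_pos: [528.0, -231.2, 94.1]
tool_rot: [3.14, -0.177, -0.001]
force: [-1.8, 1.0, 4.1]
width: 23.2
gripper_force: 63.0
```

>>> send_rows:
  rows:
    - [[0,0,0,0,0,0],[0,0,0,0,0,0],[0,0,0,0,0,0],[0,0,0,0,0,0],[0,0,0,0,0,0],[0,0,0,0,0,0]]
  grip: 80

```text
clock: 28.0
eef_pos: [527.9, -231.1, 93.2]
tool_rot: [3.14, -0.176, -0.001]
force: [-0.5, 0.1, 0.4]
width: 58.4
gripper_force: 0.0
```

>>> send_rows:
  rows:
    - [[0,0,-1,0,0,0],[0,0,-2.5,0,0,0],[0,0,-5,0,0,0],[0,0,-8,0,0,0],[0,0,-11,0,0,0],[0,0,-14,0,0,0],[0,0,-16,0,0,0],[0,0,-16,0,0,0]]

```text
clock: 28.8
eef_pos: [500.3, -231.7, 254.1]
tool_rot: [3.138, -0.181, -0.001]
force: [0.0, -0.4, -0.1]
width: 58.6
gripper_force: 0.0
```

```bash
python3 -c "
from h import *
print(ctrl.read_state()['eef_pos'])
snap('scene','s8.png')
a=cv2.resize(cv2.imread('pics/s8.png')[140:320,250:490],(640,480),interpolation=cv2.INTER_CUBIC);cv2.imwrite('pics/c8.png',a)"
```

```text
[ 500.33552308 -231.66348033  254.0665002 ]
```

View pics/c8.png

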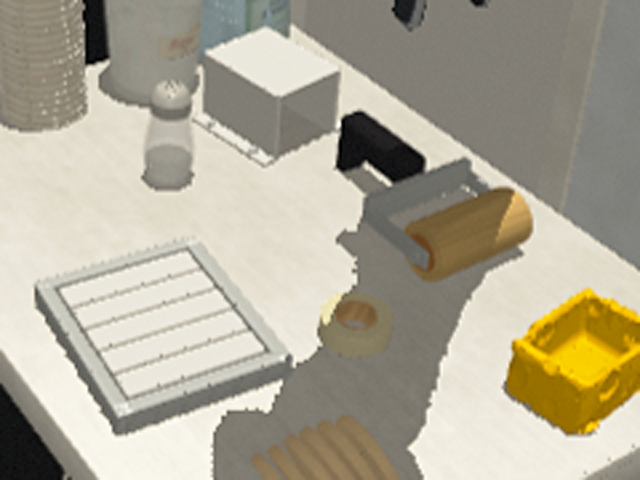

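The roller stands released on drum and foot on bare table, and the tray is clear. Before handing in, I'll check how far each slat dropped from the image shift.

```bash
python3 -c "
from h import *
a=cv2.imread('pics/scene0.png',0);b=cv2.imread('pics/s8.png',0);im=load('s8')
ax=np.array([np.cos(A),np.sin(A)]);ay=np.array([-ax[1],ax[0]])
f=lambda x,y,z:np.array(proj(im,(*(C+ax*x+ay*y),z)))
print('px for 5 mm:',[ (f(x,0,20)-f(x,0,25)).round(2).tolist() for x in(-50,50)])
for x in (-62,-37.5,-12.5,12.5,37.5,62):
  P=[];
  for y in range(-40,41,8): P.append(f(x,y,24))
  P=np.float32(P)[:,None]
  q,s,e=cv2.calcOpticalFlowPyrLK(a,b,P,None,winSize=(9,9),maxLevel=1)
  print(x,np.median((q-P)[:,0],0).round(2),s.sum())
for x in(-50,-25,0,25,50):  # slat ends
  P=np.float32([f(x+d,s,24) for s in(-52,52) for d in(-6,0,6)])[:,None]
  q,s,e=cv2.calcOpticalFlowPyrLK(a,b,P,None,winSize=(9,9),maxLevel=1);print('end',x,(q-P)[:,0,1].round(1))
"
```

```text
px for 5 mm: [[-0.05, 2.05], [0.02, 1.99]]
-62 [4.49 0.18] 11
-37.5 [-0.2   1.81] 11
-12.5 [-0.4   1.99] 11
12.5 [5.47 0.09] 11
37.5 [-0.78  2.  ] 11
62 [1.56 1.6 ] 11
end -50 [6.4 7.5 1.9 7.8 2.4 1.8]
end -25 [2.2 2.1 1.3 2.4 2.  1.6]
end 0 [1.9 1.9 1.5 2.  1.8 1.7]
end 25 [2.  2.3 1.6 2.2 1.8 1.8]
end 50 [1.9 1.8 2.8 2.  2.1 2.3]
```

All slats dropped about 2 px, which is about 5 mm, so they are fully home.

```bash
python3 -c "
from cell import ctrl
print(ctrl.finish_job())"
```

```text
the job is handed in; nothing more can be done
None
```

I handed the job in at about 29 s of the 67 s allowed: the camera images show all five slats pressed about 5 mm, flush with the frame, and the roller standing released on the bare table; the other things look to be where they were, and no verdict was returned.

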